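# Fit the clamp lever back on the arm-rest unit

## Task

Put the clamp lever back on the arm-rest's clamp unit: take the lever whose hub has a keyway beside its bore (not the smaller one with a plain round hole), turn it so that the keyway meets the key on the upright shaft, thread it on until its hub sits flat on the collar, and let go. Leave the other lever where it lies.

Things in the scene. Friction and masses are not known exactly. Their poses are not given: they have to be found in the camera images.
- lever_grip (a point): Clamp lever to fit, lying flat: steel hub, aluminium arm, black end knob. Point: mid-arm, 50 mm from the bore axis, 14 mm above the hub's underside; x along the arm from hub to knob, z up. Arm 16 mm wide, from 6 to 28 mm above the underside, free to grasp across 32 to 98 mm from the axis. Knob 28 mm wide, 34 high, at 115 mm. About 0.2 kg, centre of mass between hub and this point.
- lever_bore (a point): The same lever: centre of the bore at the hub's underside, same axes (z up the bore). Hub 58 mm across, 28 mm high. The bore goes right through: 28 mm across, with one keyway 14 mm wide that reaches 22 mm from the axis toward +x, on the arm's side.
- shaft_seat (a point): On the fixed grey clamp unit (132 x 84 mm, 40 high): centre of the black collar's top (58 mm across, 60 above the desk), where the lever's underside rests. z up the shaft, x toward its key and the housing's round nose (tail square); the fitted arm points along x. Shaft 21 mm across (23.4 over fine teeth), 34 high, tapered tip; its one key is 8 mm wide, reaches 18 from the axis, 24 up.
- plain_lever_centre (a point): The other lever, to be left alone: same make but smaller, hub 44 mm across with a plain round 14 mm bore, no keyway; arm 16 mm wide. Point: in the arm, 35 mm from the bore axis, 14 mm above its underside; x from hub to knob, the knob 95 mm from the bore axis.

How it is judged:
By the outcome, as a careful person would: the job done as asked, in the order asked, and still so for the second after the job is handed in, with the robot touching nothing.
It also fails if it takes over 35 s, if anything falls off the work surface, if the arm or the gripper's body presses on something with over 40 N, if the wrist force passes 120 N, or if a joint passes its speed limit or range.

## Robot

A 7-joint arm with a two-finger parallel gripper is mounted at the origin on a cart in front of the work surface, level with it; the furniture and walls round the work are solid. World frame = base frame: x ahead of the robot, y to its left, z up, the work surface at z = 0. Lengths are in mm, angles in rad, forces in N, time in s.
With the tool pointing down it reaches from about 400 to 875 mm from the base axis. Payload 4.4 kg.
Tool frame: the origin (TCP) lies between the finger pads; the fingertips stand 22 mm ahead of it and the grasp point (between the pads) lies 3 mm ahead of it; z points along the fingers, y is the line along which they close (so a half turn about z gives the same grasp; the last joint's range is limited). The gripper opens to 85 mm and grips with 20 to 120 N. Pads are 22 mm wide; open, the fingers measure 114 mm over their backs; the gripper's body (76 mm by 85 mm) begins 54 mm behind the grasp point. The pads swing forward as they close: fully open they stand 13 mm farther back than shut.
Start: joints at [1.071, 0.628, 0.038, 1.517, -0.027, 0.996, -0.02], TCP at [273.238, -589.796, 217.913] pointing down, gripper open.
Joint ranges: [-3.06, 3.06], [-0.37, 2.12], [-1.25, 1.32], [0.18, 2.47], [-1.1, 4.24], [0.23, 1.98], [-2.94, 2.94]. Speed limits (rad/s): [2.57, 2.57, 3.14, 3.14, 3.14, 3.14, 3.14].

## Interface

Orientations are given as [roll, pitch, yaw] about the fixed x, y, z axes, in that order (R = Rz(yaw) Ry(pitch) Rx(roll)).
In Python, from cell import ctrl gives the robot as it stands.
- The arm moves only by the tool step_arm, never from a script. Its argument "plan" is a list of rows, each an object of numbers: "dx", "dy", "dz": the shift along the tool's x, y, z scaled (see below); "ax", "ay", "az": the turn, a rotation vector about the tool's x, y, z scaled (see below); "gripper": the opening, from 0 (shut) to 1 (fully open). A call has 1 to 20 rows; each row shifts and turns the commanded pose from where the row before left it, along the tool's axes as they then stand; what a row does not reach is not made up. The controller multiplies each number of a shift by 0.3 m and each number of a turn by 90 degrees. A row lasts 1/8 s, in which the tool goes at most 62.5 mm and 10.7 degrees, less where a joint would pass 70% of its speed; a pose out of reach is approached as far as the arm can. A call with a number of a shift or a turn outside -1 to 1 is refused whole. A call with a gripper value outside its range is refused whole. The fingers move at their own pace and stop on an object; the grip force is fixed at half the most. Time passes only in rows, so rows that do not move let the fingers close. It gives the time, the measured TCP pose, the force, the opening and the grip force at its end, in the units of the state.
- ctrl.read_state(): the state, without advancing time (a new reading comes with each control period).
- ctrl.get_image(name): name is "side" or "top"; returns a dict with "color" (420x560x3 uint8, red, green, blue), "range_z" (420x560 float32, mm along the optical axis (not along the pixel's ray), 0 where there is no reading), "fx", "fy", "cx", "cy" (pixels), "T" (4x4, takes a point from camera to world coordinates). Camera axes: x right, y down, z forward; pixel columns grow to the right and rows downward; lengths in mm; the calibration is good to about 2 mm. A picture is of the moment at which its call begins.
- ctrl.finish_job(): hands the job in; it is judged then, once.
The state is a dict: "clock": time; "qpos": joint angles; "qd": joint speeds; "tau": joint torques, N m; "eef_pos": TCP position; "tool_rot": TCP orientation; "force": force on the tool from outside, world axes, zero at the start; "torque": the same for the moment, N m; "width": finger opening in mm; "gripper_force": force on a finger pad.
Only numpy, scipy, OpenCV 4.12 (cv2) and the standard library are available. Lean on these libraries where they do the work, as an engineer would, in place of code of your own. Each camera call takes 0.05 s, during which the arm holds its last target. There are 200 camera calls.

## Working session

There is one attempt and no reset: what is moved stays moved. The work goes in short steps, Python scripts to look and compute and a tool call to move; the robot and the scene stay as the last step left them, time stands still between calls to the robot, and variables do not carry over. Pictures are saved under pics/ and viewed, at most 10 in all, crops included, and the job is handed in when it is done.

Besides the shell and the picture viewer there is one more tool, called after "Call:" as name(argument=value, ...), one argument or row to a line, values as JSON. step_arm: Moves the arm, as the interface text tells. Shifts and turns lie within -1 to 1; 1 stands for 0.3 m of shift or 90 degrees of turn. Its arguments: {"type":"object","properties":{"plan":{"type":"array"}},"required":["plan"]}

```bash
mkdir -p pics; ls; cat > h.py <<'E'
import numpy as np, cv2
from cell import ctrl
def grab(n,f=None):
    d=ctrl.get_image(n)
    if f: cv2.imwrite(f,d["color"][:,:,::-1])
    return d
def pts(d):
    z=d["range_z"]; v,u=np.indices(z.shape)
    P=np.stack([(u-d["cx"])/d["fx"]*z,(v-d["cy"])/d["fy"]*z,z],-1)
    W=P@d["T"][:3,:3].T+d["T"][:3,3]
    W[z==0]=np.nan
    return W
def ray(d,u,v,h):
    r=d["T"][:3,:3]@np.array([(u-d["cx"])/d["fx"],(v-d["cy"])/d["fy"],1]); o=d["T"][:3,3]
    return o+r*(h-o[2])/r[2]
E
python3 - <<'E'
from h import *
s=ctrl.read_state();print(s)
for n in("top","side"):
    d=grab(n,f"pics/{n}0.png"); print(n,d["fx"],d["cx"],d["cy"],d["T"].round(3).tolist()); np.savez(f"{n}0.npz",**d)
E
```

```text
pics
{'clock': 0.0, 'qpos': array([ 1.07122591,  0.62938496,  0.03839508,  1.51836725, -0.02701154,
        0.99631895, -0.01999271]), 'qd': array([ 1.39738372e-03, -3.51329917e-04,  1.64464717e-04, -5.63835874e-05,
       -6.24660931e-04, -9.92389011e-04,  7.93138519e-06]), 'tau': array([-2.78806519e-04, -5.63402224e+01,  1.22610893e+00, -1.93441576e+01,
        1.10861540e-02,  1.07346955e-02, -2.26401460e-05]), 'eef_pos': array([ 272.9670009 , -589.1750315 ,  216.96334674]), 'tool_rot': array([-3.13963040e+00, -9.12868086e-06,  4.33809352e-01]), 'force': array([-0.08537748,  0.3417734 , -0.29905264]), 'torque': array([-0.03248539,  0.0173989 ,  0.0022243 ]), 'gripper_force': 0.0, 'width': 85.26782369740721}
top 523.5501745838551 279.15141996007515 219.515460921771 [[-0.01, -0.997, 0.079, 409.629], [-1.0, 0.011, 0.007, 16.574], [-0.008, -0.078, -0.997, 1211.922], [0.0, 0.0, 0.0, 1.0]]
side 521.7401188904806 279.0202175729549 216.53310359054115 [[-0.806, -0.51, 0.301, 141.902], [-0.592, 0.681, -0.431, 540.653], [0.015, -0.525, -0.851, 1108.873], [0.0, 0.0, 0.0, 1.0]]
```

View pics/top0.png

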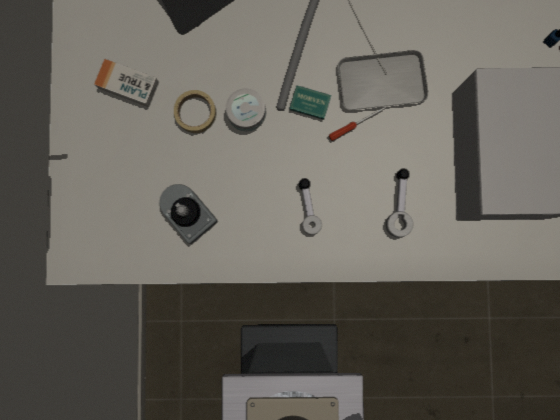

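View pics/side0.png

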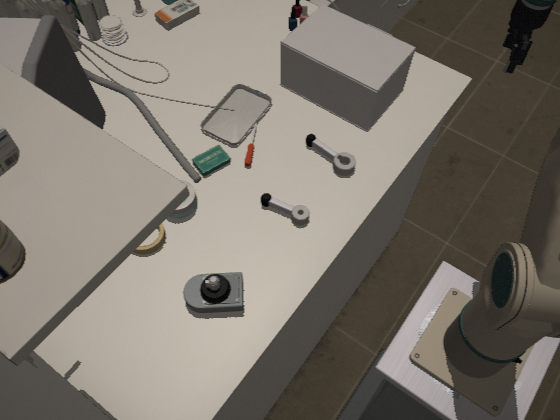

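The top view shows the keyed lever with its hub at about (400,224) and knob at (403,174). The plain lever's hub is at (312,225). The clamp unit is centred at about (187,212), its nose towards the upper left. A tall box stands right of the keyed lever. In the side view a raised shelf fills the lower left.

```bash
cat > m.py <<'E'
from h import *
class L(dict):pass
d=dict(np.load("top0.npz"));s=dict(np.load("side0.npz"))
W=pts(d);S=pts(s)
def box(P,n,u0,u1,v0,v1,z0,z1=2000):
    q=P[v0:v1,u0:u1].reshape(-1,3);q=q[(q[:,2]>z0)&(q[:,2]<z1)]
    print(n,len(q),np.percentile(q,[1,50,99],axis=0).round(0).tolist() if len(q) else'')
box(W,"box",445,560,60,225,40)
box(S,"shelf",0,180,180,350,100)
box(W,"desk",60,160,220,280,-50,30)
for n,(u0,u1,v0,v1) in dict(lever=(375,425,160,242),plain=(290,330,172,242),unit=(150,225,175,250)).items():
    q=W[v0:v1,u0:u1]; m=q[...,2]>8
    p=q[m]; print(n,m.sum(),p.mean(0).round(1),np.percentile(p[:,2],[5,50,95,99.5]).round(1))
c=[cv2.resize(d["color"][v:v+100,u:u+100],(390,390),interpolation=cv2.INTER_CUBIC) for u,v in((350,155),(140,160))]
c2=[cv2.resize(s["color"][v:v+70,u:u+100],(390,273),interpolation=cv2.INTER_CUBIC) for u,v in((280,120),(165,255))]
cv2.imwrite("pics/crop0.png",cv2.resize(np.vstack([np.hstack(c),np.hstack(c2)]),(700,595))[:,:,::-1])
E
python3 m.py
```

```text
box 15161 [[498.0, -543.0, 47.0], [644.0, -441.0, 169.0], [795.0, -379.0, 174.0]]
shelf 20055 [[399.0, 355.0, 645.0], [438.0, 461.0, 662.0], [542.0, 557.0, 703.0]]
desk 5976 [[372.0, 306.0, -7.0], [440.0, 420.0, -1.0], [508.0, 534.0, 5.0]]
lever 838 [ 528.  -250.9   26. ] [14.  26.9 32.3 35.4]
plain 596 [526.5 -42.8  27.2] [21.7 27.3 33.3 37. ]
unit 2062 [521.1 233.3  44.5] [32.6 38.9 74.3 94. ]
```

View pics/crop0.png

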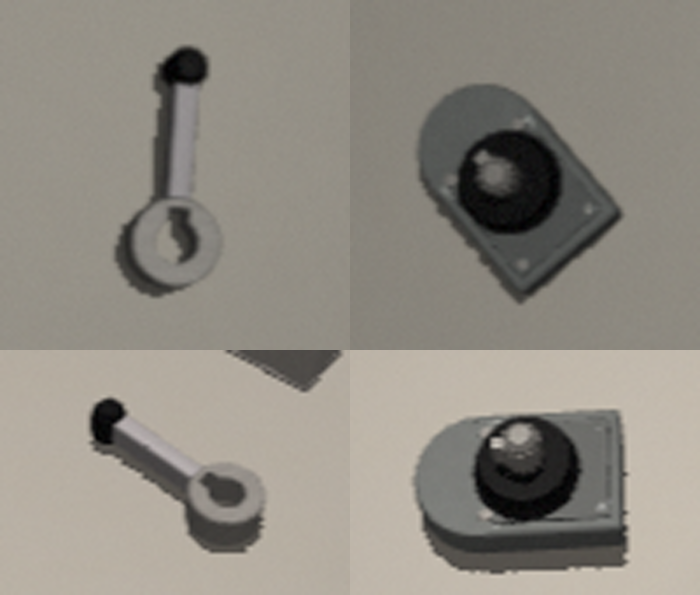

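The crops show the keyed lever's keyway facing its arm, and the shaft's key pointing towards the housing's nose, as described. Next I measure both by casting rays onto planes.

```bash
cat > m2.py <<'E'
from h import *
def meas(n,d,lev,uni,pr=True):
    z=pts(d)[...,2]; zb=cv2.medianBlur(np.nan_to_num(z).astype(np.float32),3)
    g=d["color"].astype(int).sum(2)/3; out={}
    rp=lambda m,h:np.array([ray(d,u,v,h)[:2] for v,u in np.argwhere(m)])
    if lev:
        u0,u1,v0,v1=lev; m=np.zeros(g.shape,bool);m[v0:v1,u0:u1]=True
        m0=m&(zb>17)
        kn=m0&(g<60); top=m0&(g>100)
        k=rp(kn,30).mean(0); P=rp(top,28)
        # hub: farthest part from the knob; iterate a min enclosing circle
        c=P[np.argsort(np.linalg.norm(P-k,axis=1))[-40:]].mean(0)
        for _ in range(6):
            H=P[np.linalg.norm(P-c,axis=1)<31+0*_]; c,r=cv2.minEnclosingCircle(H.astype(np.float32)); c=np.array(c)
        e=(k-c)/np.linalg.norm(k-c); t=(P-c)@e; A=P[(t>36)&(t<98)]
        vx,vy,x,y=cv2.fitLine(A.astype(np.float32),cv2.DIST_HUBER,0,.01,.01).ravel()
        if vx*e[0]+vy*e[1]<0: vx,vy=-vx,-vy
        print(n,"hub",c.round(1),"r",round(r,1),"knob",k.round(1),"len",np.linalg.norm(k-c).round(1),"yaw hub-knob",np.degrees(np.arctan2(e[1],e[0])).round(1),"arm",np.degrees(np.arctan2(vy,vx)).round(1),"arm mid",A.mean(0).round(1),"hub off arm line",round(float((c-[x,y])@[-vy,vx]),1), "g",np.percentile(g[m0],[5,50,95]))
    if uni:
        u0,u1,v0,v1=uni; m=np.zeros(g.shape,bool);m[v0:v1,u0:u1]=True
        m0=m&(zb>15)
        col=(m0&(g<50)).astype(np.uint8)
        cs=max(cv2.findContours(col,0,2)[0],key=cv2.contourArea)[:,0]
        P=np.array([ray(d,u,v,60)[:2] for u,v in cs]); c,r=cv2.minEnclosingCircle(P.astype(np.float32))
        C=rp(m0,40) ; (cx,cy),wh,a=cv2.minAreaRect(C.astype(np.float32))
        print(n,"collar",np.round(c,1),round(r,1),"rect",round(cx,1),round(cy,1),np.round(wh,1),round(a,1))
        sh=m0&(zb>75); 
        if sh.any(): print("  shaft>75",sh.sum(),np.nanmean(pts(d)[sh],0).round(1))
E
cat > r.py <<'E'
from m2 import *
d=dict(np.load("top0.npz"));s=dict(np.load("side0.npz"))
meas("top",d,(375,425,160,242),(150,225,175,250))
meas("side",s,(298,362,128,180),(175,250,260,325))
E
python3 r.py
```

```text
top hub [ 492.7 -249.9] r 30.0 knob [ 588.7 -254. ] len 96.1 yaw hub-knob -2.5 arm -5.0 arm mid [ 560.8 -255.5] hub off arm line -0.4 g [ 20.1        129.         144.66666667]
top collar [520.  233.3] 33.8 rect 525.0 237.3 [133.6  84.2] 40.3
  shaft>75 100 [522.3 235.3  88.7]
side hub [ 488.5 -246.7] r 30.7 knob [ 581.7 -250.9] len 93.3 yaw hub-knob -2.6 arm -6.0 arm mid [ 554.5 -254.6] hub off arm line 1.0 g [ 14.66666667 137.66666667 173.61666667]
side collar [515.8 241.9] 35.7 rect 520.1 243.0 [130.4  91.5] 39.9
  shaft>75 118 [519.7 238.4  88. ]
```

Call:
step_arm(
  plan=[
    {"dx": 0.1423,"dy": -0.071,"gripper": 1},
    {"dx": 0.1423,"dy": -0.071,"gripper": 1},
    {"dx": 0.1423,"dy": -0.071,"gripper": 1},
    {"dx": 0.1423,"dy": -0.071,"gripper": 1},
    {"dx": 0.1423,"dy": -0.071,"gripper": 1},
    {"dx": 0.1423,"dy": -0.071,"gripper": 1},
    {"dx": 0.1423,"dy": -0.071,"gripper": 1},
    {"dx": 0.1423,"dy": -0.071,"gripper": 1},
    {"dx": 0.1423,"dy": -0.071,"gripper": 1},
    {"az": 0.0843,"gripper": 1},
    {"az": 0.0843,"gripper": 1},
    {"az": 0.0843,"gripper": 1},
    {"az": 0.0843,"gripper": 1},
    {"gripper": 1},
    {"gripper": 1},
  ],
)

```text
invalid input
```

Call:
step_arm(
  plan=[
    {"dx": 0.1423,"dy": -0.071,"dz": 0,"ax": 0,"ay": 0,"az": 0,"gripper": 1},
    {"dx": 0.1423,"dy": -0.071,"dz": 0,"ax": 0,"ay": 0,"az": 0,"gripper": 1},
    {"dx": 0.1423,"dy": -0.071,"dz": 0,"ax": 0,"ay": 0,"az": 0,"gripper": 1},
    {"dx": 0.1423,"dy": -0.071,"dz": 0,"ax": 0,"ay": 0,"az": 0,"gripper": 1},
    {"dx": 0.1423,"dy": -0.071,"dz": 0,"ax": 0,"ay": 0,"az": 0,"gripper": 1},
    {"dx": 0.1423,"dy": -0.071,"dz": 0,"ax": 0,"ay": 0,"az": 0,"gripper": 1},
    {"dx": 0.1423,"dy": -0.071,"dz": 0,"ax": 0,"ay": 0,"az": 0,"gripper": 1},
    {"dx": 0.1423,"dy": -0.071,"dz": 0,"ax": 0,"ay": 0,"az": 0,"gripper": 1},
    {"dx": 0.1423,"dy": -0.071,"dz": 0,"ax": 0,"ay": 0,"az": 0,"gripper": 1},
    {"dx": 0,"dy": 0,"dz": 0,"ax": 0,"ay": 0,"az": 0.0843,"gripper": 1},
    {"dx": 0,"dy": 0,"dz": 0,"ax": 0,"ay": 0,"az": 0.0843,"gripper": 1},
    {"dx": 0,"dy": 0,"dz": 0,"ax": 0,"ay": 0,"az": 0.0843,"gripper": 1},
    {"dx": 0,"dy": 0,"dz": 0,"ax": 0,"ay": 0,"az": 0.0843,"gripper": 1},
    {"dx": 0,"dy": 0,"dz": 0,"ax": 0,"ay": 0,"az": 0,"gripper": 1},
    {"dx": 0,"dy": 0,"dz": 0,"ax": 0,"ay": 0,"az": 0,"gripper": 1},
  ],
)

```text
clock: 1.98
eef_pos: [541.2, -254.2, 217.7]
tool_rot: [-3.141, 0.0, -0.094]
force: [0.7, 0.6, 0.6]
width: 85.4
gripper_force: 0.0
```

Call:
step_arm(
  plan=[
    {"dx": 0,"dy": 0,"dz": 0.106,"ax": 0,"ay": 0,"az": 0,"gripper": 1},
    {"dx": 0,"dy": 0,"dz": 0.106,"ax": 0,"ay": 0,"az": 0,"gripper": 1},
    {"dx": 0,"dy": 0,"dz": 0.106,"ax": 0,"ay": 0,"az": 0,"gripper": 1},
    {"dx": 0,"dy": 0,"dz": 0.106,"ax": 0,"ay": 0,"az": 0,"gripper": 1},
    {"dx": 0,"dy": 0,"dz": 0.106,"ax": 0,"ay": 0,"az": 0,"gripper": 1},
    {"dx": 0,"dy": 0,"dz": 0.106,"ax": 0,"ay": 0,"az": 0,"gripper": 1},
    {"dx": 0,"dy": 0,"dz": 0,"ax": 0,"ay": 0,"az": 0,"gripper": 1},
    {"dx": 0,"dy": 0,"dz": 0,"ax": 0,"ay": 0,"az": 0,"gripper": 0},
    {"dx": 0,"dy": 0,"dz": 0,"ax": 0,"ay": 0,"az": 0,"gripper": 0},
    {"dx": 0,"dy": 0,"dz": 0,"ax": 0,"ay": 0,"az": 0,"gripper": 0},
    {"dx": 0,"dy": 0,"dz": 0,"ax": 0,"ay": 0,"az": 0,"gripper": 0},
    {"dx": 0,"dy": 0,"dz": 0,"ax": 0,"ay": 0,"az": 0,"gripper": 0},
    {"dx": 0,"dy": 0,"dz": 0,"ax": 0,"ay": 0,"az": 0,"gripper": 0},
  ],
)

```text
clock: 3.6
eef_pos: [541.3, -254.4, 27.2]
tool_rot: [3.142, -0.0, -0.096]
force: [-0.6, -0.5, -0.1]
width: -0.0
gripper_force: 0.0
```

```bash
python3 - <<'E'
from h import *
a=grab("side");b=grab("top")
c=[cv2.resize(x["color"][v:v+100,u:u+100],(395,395),interpolation=cv2.INTER_CUBIC) for x,u,v in((a,275,95),(b,350,140))]
cv2.imwrite("pics/c1.png",np.hstack(c)[:,:,::-1])
E
```

```text
(no output)
```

View pics/c1.png

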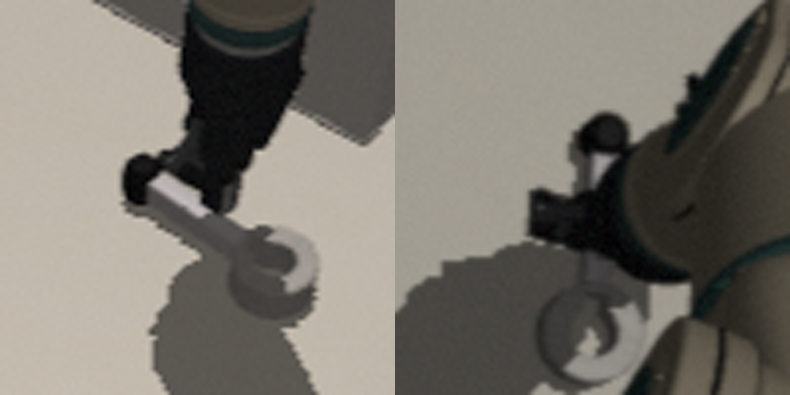

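The side crop and the top crop both show the fingers straddling the arm, with the far finger still out at (540,212) on the right half. The width nonetheless reads 0, so I check that reading and wait with the gripper shut.

Call:
step_arm(
  plan=[
    {"dx": 0,"dy": 0,"dz": 0,"ax": 0,"ay": 0,"az": 0,"gripper": 0},
    {"dx": 0,"dy": 0,"dz": 0,"ax": 0,"ay": 0,"az": 0,"gripper": 0},
  ],
)

```text
clock: 3.95
eef_pos: [541.3, -254.4, 27.1]
tool_rot: [-3.142, 0.0, -0.096]
force: [0.8, -0.2, 0.3]
width: 0.1
gripper_force: 0.0
```

```bash
python3 - <<'E'
from h import *
s=ctrl.read_state();print(s["width"],s["gripper_force"],s["clock"],s["eef_pos"],s["force"])
b=grab("top");d=dict(np.load("top0.npz"))
a=grab("side")
c=[cv2.resize(x["color"][v:v+60,u:u+60],(395,395),interpolation=cv2.INTER_CUBIC) for x,u,v in((a,295,115),(b,370,165))]
cv2.imwrite("pics/c2.png",np.hstack(c)[:,:,::-1])
E
```

```text
0.09793638216352568 0.0 3.95 [ 541.26561732 -254.35307992   27.05877286] [ 0.77671826 -0.20585707  0.25933048]
```

View pics/c2.png

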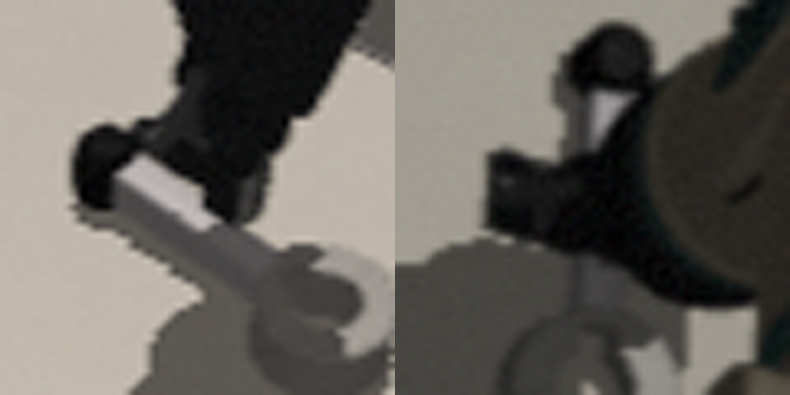

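The fingers read shut, yet the lever looks unmoved. I use depth to see where the fingertips are relative to the arm.

```bash
python3 - <<'E'
from h import *
for n in("side","top"):
    d=grab(n); W=pts(d); g=d["color"].mean(2)
    m=(W[...,2]>4)&(W[...,2]<75)&(abs(W[...,0]-545)<75)&(abs(W[...,1]+260)<70)&(g<75)
    for z0,z1 in((4,15),(15,25),(25,35),(35,50),(50,75)):
        q=W[m&(W[...,2]>=z0)&(W[...,2]<z1)&(W[...,0]<578)]
        if len(q): print(n,z0,len(q),np.percentile(q,[2,50,98],axis=0).round().tolist())
    m=(W[...,2]>18)&(W[...,2]<36)&(g>100)&(abs(W[...,0]-545)<75)&(abs(W[...,1]+260)<50)
    q=W[m&(W[...,0]>530)]; print(n,"arm",len(q),q.mean(0).round(1) if len(q) else'')
E
```

```text
side 4 90 [[472.0, -264.0, 4.0], [498.0, -246.0, 9.0], [574.0, -220.0, 15.0]]
side 15 105 [[473.0, -265.0, 15.0], [507.0, -247.0, 20.0], [574.0, -219.0, 25.0]]
side 25 105 [[473.0, -262.0, 25.0], [500.0, -233.0, 28.0], [518.0, -221.0, 34.0]]
side 35 5 [[530.0, -256.0, 46.0], [533.0, -248.0, 48.0], [545.0, -244.0, 50.0]]
side 50 41 [[528.0, -256.0, 51.0], [533.0, -245.0, 61.0], [546.0, -239.0, 73.0]]
side arm 76 [ 570.7 -256.1   27.6]
top 4 56 [[473.0, -263.0, 4.0], [496.0, -228.0, 7.0], [542.0, -195.0, 15.0]]
top 15 70 [[473.0, -266.0, 16.0], [504.0, -242.0, 23.0], [560.0, -220.0, 25.0]]
top 25 189 [[474.0, -265.0, 25.0], [508.0, -236.0, 27.0], [532.0, -221.0, 31.0]]
top 35 5 [[531.0, -253.0, 46.0], [531.0, -249.0, 48.0], [535.0, -243.0, 50.0]]
top 50 6 [[532.0, -246.0, 51.0], [535.0, -245.0, 58.0], [536.0, -241.0, 68.0]]
top arm 25 [ 591.1 -256.8   26.7]
```

```bash
python3 - <<'E'
from h import *
d=grab("side");o=d["T"][:3,3]
W=pts(d)
for u,v in((330,147),(334,146),(332,140),(328,135),(318,135)):
    r=ray(d,u,v,0)-o; t=(-254.4-o[1])/r[1]; print(u,v,"at y=-254:",(o+t*r).round(), "depth pt",W[v,u].round(),d["color"][v,u])
d=grab("top");W=pts(d);o=d["T"][:3,3]
for u,v in((446-60,192),(388,197),(392,190),(398,195)):
    print(u,v,W[v,u].round(),d["color"][v,u],ray(d,u,v,50).round())
E
```

```text
330 147 at y=-254: [ 540. -254.   40.] depth pt [ 533. -241.   57.] [20 23 21]
334 146 at y=-254: [ 529. -254.   52.] depth pt [ 529. -255.   51.] [70 67 65]
332 140 at y=-254: [ 537. -254.   70.] depth pt [ 531. -243.   86.] [20 19 20]
328 135 at y=-254: [ 551. -254.   80.] depth pt [ 544. -242.   97.] [16 15 17]
318 135 at y=-254: [ 580. -254.   60.] depth pt [ 550. -200.  132.] [62 61 60]
386 192 [ 549. -197.  134.] [51 51 53] [ 560. -214.   50.]
388 197 [ 539. -201.  133.] [ 9 12  9] [ 549. -218.   50.]
392 190 [ 554. -211.  130.] [42 42 43] [ 565. -227.   50.]
398 195 [ 539. -216.  163.] [10 13 14] [ 553. -241.   50.]
```

The depth points put the shut fingertips at z≈42, just above the arm, though the reported TCP implies z≈5. I trust the cameras over the reported height. I reopen, go down in steps, and watch the force and the view.

Call:
step_arm(
  plan=[
    {"dx": 0,"dy": 0,"dz": 0,"ax": 0,"ay": 0,"az": 0,"gripper": 1},
    {"dx": 0,"dy": 0,"dz": 0,"ax": 0,"ay": 0,"az": 0,"gripper": 1},
    {"dx": 0,"dy": 0,"dz": 0,"ax": 0,"ay": 0,"az": 0,"gripper": 1},
    {"dx": 0,"dy": 0,"dz": 0,"ax": 0,"ay": 0,"az": 0,"gripper": 1},
    {"dx": 0,"dy": 0,"dz": 0.035,"ax": 0,"ay": 0,"az": 0,"gripper": 1},
    {"dx": 0,"dy": 0,"dz": 0.035,"ax": 0,"ay": 0,"az": 0,"gripper": 1},
    {"dx": 0,"dy": 0,"dz": 0,"ax": 0,"ay": 0,"az": 0,"gripper": 1},
  ],
)

```text
clock: 5.12
eef_pos: [540.2, -253.9, 4.7]
tool_rot: [-3.141, 0.003, -0.096]
force: [0.9, 1.0, 0.5]
width: 85.4
gripper_force: 0.0
```

```bash
python3 - <<'E'
from h import *
s=ctrl.read_state();print(s["qpos"].round(3).tolist())
a=grab("side");b=grab("top")
W=pts(a);m=(W[...,2]>10)&(W[...,2]<200)&(abs(W[...,0]-540)<40)&(W[...,1]<-170)&(W[...,1]>-330)&(a["color"].mean(2)<60)
q=W[m]
for z0 in range(10,150,10):
    k=q[(q[:,2]>=z0)&(q[:,2]<z0+10)]
    if len(k):print(z0,len(k),k.min(0).round(),k.max(0).round())
c=[cv2.resize(x["color"][v:v+80,u:u+80],(395,395),interpolation=cv2.INTER_CUBIC) for x,u,v in((a,285,95),(b,360,155))]
cv2.imwrite("pics/c3.png",np.hstack(c)[:,:,::-1])
E
```

```text
[0.325, 0.852, 0.109, 1.811, -0.175, 0.49, -1.115]
20 1 [ 560. -248.   28.] [ 560. -248.   28.]
30 16 [ 525. -300.   30.] [ 545. -200.   40.]
40 37 [ 523. -301.   41.] [ 550. -198.   50.]
50 18 [ 526. -299.   50.] [ 542. -195.   59.]
60 27 [ 525. -303.   60.] [ 539. -197.   70.]
70 14 [ 528. -297.   71.] [ 549. -184.   80.]
80 62 [ 520. -326.   80.] [ 557. -177.   90.]
90 59 [ 517. -324.   90.] [ 557. -178.  100.]
100 67 [ 517. -318.  100.] [ 558. -181.  110.]
110 64 [ 519. -322.  110.] [ 561. -182.  120.]
120 81 [ 520. -321.  120.] [ 557. -183.  130.]
130 102 [ 520. -320.  130.] [ 558. -182.  140.]
140 34 [ 503. -250.  140.] [ 549. -214.  150.]
```

View pics/c3.png

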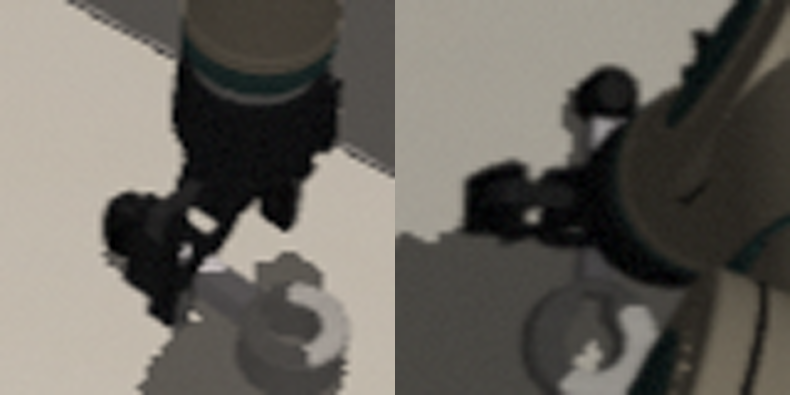

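The fingers now straddle the arm at left-crop (195,290), and the open tips sit at z≈30. Closing should take them to about 17. I go 12 mm lower and close.

Call:
step_arm(
  plan=[
    {"dx": 0,"dy": 0,"dz": 0.02,"ax": 0,"ay": 0,"az": 0,"gripper": 1},
    {"dx": 0,"dy": 0,"dz": 0.02,"ax": 0,"ay": 0,"az": 0,"gripper": 1},
    {"dx": 0,"dy": 0,"dz": 0,"ax": 0,"ay": 0,"az": 0,"gripper": 0.5},
    {"dx": 0,"dy": 0,"dz": 0,"ax": 0,"ay": 0,"az": 0,"gripper": 0.1},
    {"dx": 0,"dy": 0,"dz": 0,"ax": 0,"ay": 0,"az": 0,"gripper": 0},
    {"dx": 0,"dy": 0,"dz": 0,"ax": 0,"ay": 0,"az": 0,"gripper": 0},
    {"dx": 0,"dy": 0,"dz": 0,"ax": 0,"ay": 0,"az": 0,"gripper": 0},
    {"dx": 0,"dy": 0,"dz": 0,"ax": 0,"ay": 0,"az": 0,"gripper": 0},
  ],
)

```text
clock: 6.22
eef_pos: [541.6, -254.4, -5.5]
tool_rot: [3.142, -0.001, -0.096]
force: [-0.6, 0.5, 2.9]
width: 14.8
gripper_force: 59.6
```

Call:
step_arm(
  plan=[
    {"dx": 0,"dy": 0,"dz": -0.08,"ax": 0,"ay": 0,"az": 0,"gripper": 0},
    {"dx": 0,"dy": 0,"dz": -0.12,"ax": 0,"ay": 0,"az": 0,"gripper": 0},
    {"dx": 0,"dy": 0,"dz": -0.12,"ax": 0,"ay": 0,"az": 0,"gripper": 0},
    {"dx": 0,"dy": 0,"dz": -0.1,"ax": 0,"ay": 0,"az": 0,"gripper": 0},
    {"dx": 0,"dy": 0,"dz": 0,"ax": 0,"ay": 0,"az": 0,"gripper": 0},
    {"dx": -0.0093,"dy": -0.1454,"dz": 0,"ax": 0,"ay": 0,"az": 0,"gripper": 0},
    {"dx": -0.0093,"dy": -0.1454,"dz": 0,"ax": 0,"ay": 0,"az": 0,"gripper": 0},
    {"dx": -0.0093,"dy": -0.1454,"dz": 0,"ax": 0,"ay": 0,"az": 0,"gripper": 0},
    {"dx": -0.0093,"dy": -0.1454,"dz": 0,"ax": 0,"ay": 0,"az": 0,"gripper": 0},
    {"dx": -0.0093,"dy": -0.1454,"dz": 0,"ax": 0,"ay": 0,"az": 0,"gripper": 0},
    {"dx": -0.0093,"dy": -0.1454,"dz": 0,"ax": 0,"ay": 0,"az": 0,"gripper": 0},
    {"dx": 0,"dy": 0,"dz": 0,"ax": 0,"ay": 0,"az": 0,"gripper": 0},
  ],
)

```text
clock: 7.72
eef_pos: [548.5, 13.2, 118.2]
tool_rot: [-3.139, 0.003, -0.088]
force: [0.5, -0.7, -2.1]
width: 14.4
gripper_force: 59.1
```

```bash
python3 - <<'E'
from h import *
s=ctrl.read_state();print(s["eef_pos"],s["width"],s["force"])
a=grab("side");b=grab("top")
for n,d in(("side",a),("top",b)):
    W=pts(d);g=d["color"].mean(2);p=s["eef_pos"]
    m=(W[...,2]>90)&(W[...,2]<175)&(abs(W[...,0]-p[0])<110)&(abs(W[...,1]-p[1])<60)&(g>85)&(W[...,0]<535)
    v,u=np.argwhere(m).T if m.any() else (np.array([0]),)*2
    print(n,m.sum(),u.min(),u.max(),v.min(),v.max(),np.nanpercentile(W[m],[5,50,95],axis=0).round().tolist() if m.any() else'')
c=[cv2.resize(x["color"][v:v+160,u:u+160],(395,395),interpolation=cv2.INTER_CUBIC) for x,u,v in((a,190,110),(b,200,130))]
cv2.imwrite("pics/c4.png",np.hstack(c)[:,:,::-1])
E
```

```text
[548.48122171  13.17890937 118.23227919] 14.399886901022263 [ 0.54919278 -0.7401615  -2.05404644]
side 245 269 296 187 215 [[468.0, -7.0, 139.0], [485.0, 7.0, 152.0], [532.0, 31.0, 155.0]]
top 0 0 0 0 0
```

View pics/c4.png

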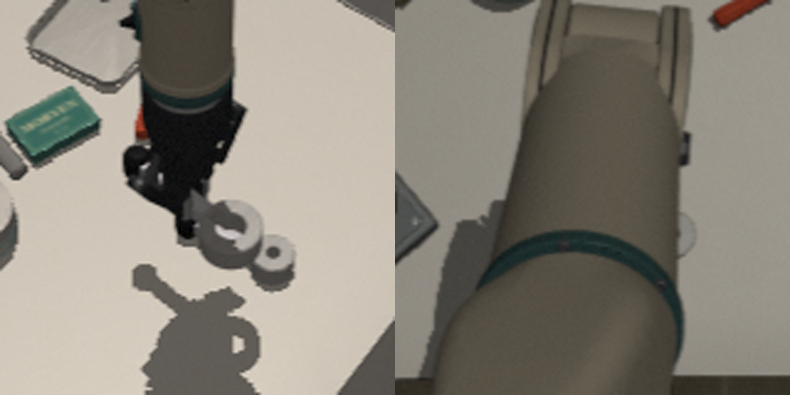

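The left crop shows the lever held, hub at (228,235), roughly level with its underside at z≈124. The right crop shows the top camera blocked by the forearm. I go on to the unit.

Call:
step_arm(
  plan=[
    {"dx": -0.0093,"dy": -0.1454,"dz": 0,"ax": 0,"ay": 0,"az": 0,"gripper": 0},
    {"dx": -0.0093,"dy": -0.1454,"dz": 0,"ax": 0,"ay": 0,"az": 0,"gripper": 0},
    {"dx": -0.0093,"dy": -0.1454,"dz": 0,"ax": 0,"ay": 0,"az": 0,"gripper": 0},
    {"dx": -0.0093,"dy": -0.1454,"dz": 0,"ax": 0,"ay": 0,"az": 0,"gripper": 0},
    {"dx": -0.0093,"dy": -0.1454,"dz": 0,"ax": 0,"ay": 0,"az": 0,"gripper": 0},
    {"dx": -0.0093,"dy": -0.1454,"dz": 0,"ax": 0,"ay": 0,"az": 0,"gripper": 0},
    {"dx": 0,"dy": 0,"dz": 0,"ax": 0,"ay": 0,"az": -0.1013,"gripper": 0},
    {"dx": 0,"dy": 0,"dz": 0,"ax": 0,"ay": 0,"az": -0.1013,"gripper": 0},
    {"dx": 0,"dy": 0,"dz": 0,"ax": 0,"ay": 0,"az": -0.1013,"gripper": 0},
    {"dx": 0,"dy": 0,"dz": 0,"ax": 0,"ay": 0,"az": -0.1013,"gripper": 0},
    {"dx": 0,"dy": 0,"dz": 0,"ax": 0,"ay": 0,"az": -0.1013,"gripper": 0},
    {"dx": 0,"dy": 0,"dz": 0,"ax": 0,"ay": 0,"az": 0,"gripper": 0},
    {"dx": 0,"dy": 0,"dz": 0,"ax": 0,"ay": 0,"az": 0,"gripper": 0},
  ],
)

```text
clock: 9.45
eef_pos: [558.3, 268.6, 119.6]
tool_rot: [3.141, 0.001, 0.695]
force: [0.1, 0.0, -2.1]
width: 14.8
gripper_force: 59.3
```

```bash
python3 - <<'E'
from h import *
s=ctrl.read_state();print(s["eef_pos"],s["width"],s["force"],s["tool_rot"])
a=grab("side");b=grab("top");np.savez("side1.npz",**a);np.savez("top1.npz",**b)
for n,d in(("side",a),("top",b)):
    W=pts(d);g=d["color"].mean(2)
    m=(W[...,2]>142)&(W[...,2]<165)&(np.hypot(W[...,0]-519,W[...,1]-237)<45)&(g>75)
    print(n,m.sum(),np.nanpercentile(W[m],[5,50,95],axis=0).round().tolist() if m.any() else'')
c=[cv2.resize(x["color"][v:v+100,u:u+100],(395,395),interpolation=cv2.INTER_CUBIC) for x,u,v in((a,150,190),(b,140,150))]
cv2.imwrite("pics/c5.png",np.hstack(c)[:,:,::-1])
E
```

```text
[558.33174772 268.59827597 119.62434236] 14.84463495215001 [ 0.05645326  0.033387   -2.07425923] [3.14134167e+00 8.86757971e-04 6.95380891e-01]
side 539 [[492.0, 212.0, 147.0], [519.0, 240.0, 153.0], [545.0, 262.0, 156.0]]
top 444 [[494.0, 212.0, 149.0], [517.0, 234.0, 152.0], [544.0, 258.0, 155.0]]
```

View pics/c5.png

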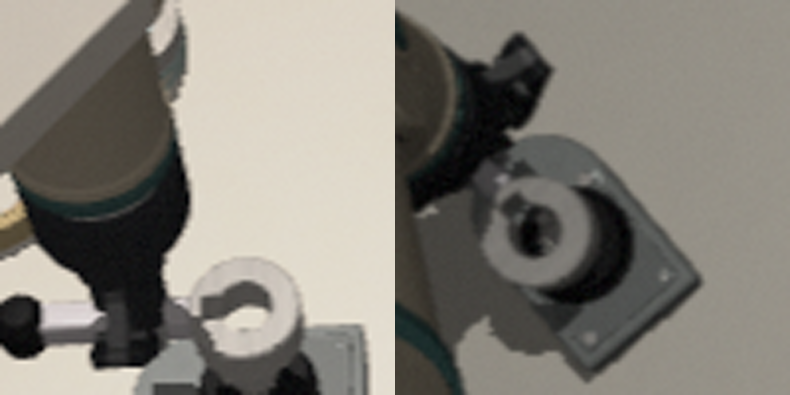

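Both views see the hub: side crop centre about (245,308), top crop about (537,232). The shaft is visible through the bore. I compare hub and shaft within each camera so that calibration errors cancel.

```bash
cat > m3.py <<'E'
from h import *
def fitc(P):
    c=cv2.minEnclosingCircle(P.astype(np.float32)); A=np.c_[2*P,np.ones(len(P))]
    return c
def outer(d,m,h):
    m=cv2.morphologyEx(m.astype(np.uint8),cv2.MORPH_OPEN,np.ones((2,2),np.uint8))
    cs=max(cv2.findContours(m,0,1)[0],key=cv2.contourArea)[:,0]
    return np.array([ray(d,u,v,h)[:2] for u,v in cs])
def circ(P,r):  # radius known, robust
    from scipy.optimize import least_squares
    f=lambda c:np.hypot(*(P-c).T)-r
    s=least_squares(f,P.mean(0),loss="soft_l1",f_scale=1.5); return s.x.round(1),np.abs(f(s.x)).mean().round(1)
def hub(d,h,c0):
    W=pts(d);g=d["color"].mean(2)
    m=(abs(W[...,2]-h)<7)&(np.hypot(W[...,0]-c0[0],W[...,1]-c0[1])<38)&(g>90)
    P=outer(d,m,h); a=P-np.array(c0); th=np.radians(40)
    P=P[a@[np.cos(th),np.sin(th)]<15]   # leave out the arm side
    return circ(P,29)
def unit(d):
    W=pts(d);g=d["color"].mean(2); near=np.hypot(W[...,0]-519,W[...,1]-237)
    m=(W[...,2]>52)&(W[...,2]<70)&(near<38)&(g<60)
    c=circ(outer(d,m,60),29)
    t=(W[...,2]>88)&(near<25); P=np.array([ray(d,u,v,92)[:2] for v,u in np.argwhere(t)])
    return c,"tip",P.mean(0).round(1),len(P),cv2.minEnclosingCircle(P.astype(np.float32))
E
python3 - <<'E'
from m3 import *
for n in("side","top"):
    a=dict(np.load(n+"0.npz"));b=dict(np.load(n+"1.npz"))
    print(n,"unit",unit(a),"hub",hub(b,152.5,(519,236)))
    W=pts(b);g=b["color"].mean(2)  # arm direction
    m=(abs(W[...,2]-152)<7)&(g>75); th=np.radians(40);X=W[...,:2]-np.array([519,236]);t=X@[np.cos(th),np.sin(th)];p=X@[-np.sin(th),np.cos(th)]
    k=m&(t>33)&(t<105)&(abs(p)<14)
    P=np.array([ray(b,u,v,152.5)[:2] for v,u in np.argwhere(k)])
    vx,vy,x,y=cv2.fitLine(P.astype(np.float32),cv2.DIST_HUBER,0,.01,.01).ravel(); print(len(P),"arm yaw",np.degrees(np.arctan2(vy,vx)).round(1),P.mean(0).round(1))
E
```

```text
side unit ((array([515.8, 237.2]), np.float64(4.8)), 'tip', array([519.5, 236.3]), 69, ((518.341796875, 235.35711669921875), 11.370805740356445)) hub (array([514.8, 236.1]), np.float64(6.0))
158 arm yaw 39.7 [577.5 287.5]
top unit ((array([519.6, 232.6]), np.float64(1.0)), 'tip', array([521.4, 235.7]), 62, ((521.6915283203125, 234.77684020996094), 10.263818740844727)) hub (array([519.2, 235.6]), np.float64(6.2))
2 arm yaw -45.1 [546.8 255.8]
```

```bash
sed -i 's/^    cs=max.*/    cs=cv2.convexHull(max(cv2.findContours(m,0,1)[0],key=cv2.contourArea))[:,0]/' m3.py
python3 - <<'E'
from m3 import *
for n in("side","top"):
    a=dict(np.load(n+"0.npz"));b=dict(np.load(n+"1.npz"))
    u=unit(a); print(n,"unit",u[0],"tip",u[2],"hub",hub(b,152.5,(519,236)),hub(b,152.5,(515,238)))
    # bore: background seen through the hub top
    W=pts(b); near=np.hypot(*(np.stack([(lambda uu,vv:ray(b,uu,vv,152.5)[:2])(i,j) for j in range(150,310) for i in range(130,260)]).reshape(160,130,2)-np.array([518,236])).transpose(2,0,1))
    z=W[150:310,130:260,2]; hole=((near<24)&(z<125)).astype(np.uint8)
    cs=max(cv2.findContours(hole,0,1)[0],key=cv2.contourArea)[:,0]
    P=np.array([ray(b,i+130,j+150,152.5)[:2] for i,j in cs]); print(" hole",len(P),P.mean(0).round(1),P.min(0).round(1),P.max(0).round(1))
E
```

```text
side unit (array([515.6, 237.5]), np.float64(0.5)) tip [519.5 236.3] hub (array([514.1, 236.2]), np.float64(0.2)) (array([514.1, 236.2]), np.float64(0.3))
 hole 27 [513.7 240.4] [503.9 230.3] [524.7 248.5]
top unit (array([519.4, 232.7]), np.float64(0.3)) tip [521.4 235.7] hub (array([517.8, 234.9]), np.float64(0.8)) (array([517.8, 234.9]), np.float64(0.8))
 hole 37 [519.8 235.6] [506.6 224. ] [533.3 248.5]
```

Call:
step_arm(
  plan=[
    {"dx": 0.005,"dy": 0.0055,"dz": 0.04,"ax": 0,"ay": 0,"az": 0,"gripper": 0},
    {"dx": 0,"dy": 0,"dz": 0.04,"ax": 0,"ay": 0,"az": 0,"gripper": 0},
    {"dx": 0,"dy": 0,"dz": 0,"ax": 0,"ay": 0,"az": 0,"gripper": 0},
    {"dx": 0,"dy": 0,"dz": 0,"ax": 0,"ay": 0,"az": 0,"gripper": 0},
  ],
)

```text
clock: 10.05
eef_pos: [560.3, 269.6, 95.9]
tool_rot: [-3.142, 0.0, 0.7]
force: [-0.0, 0.4, -1.4]
width: 14.5
gripper_force: 59.3
```

```bash
python3 - <<'E'
from m3 import *
s=ctrl.read_state();print(s["eef_pos"],s["force"],s["tool_rot"])
im=[]
for n,u,v in(("side",170,240),("top",150,175)):
    d=grab(n);np.savez(n+"2.npz",**d); W=pts(d)
    m=(np.hypot(W[...,0]-519,W[...,1]-236)<28)&(W[...,2]>118)&(d["color"].mean(2)>90); z=np.median(W[m][:,2]);print(n,"z top",z)
    print(hub(d,128.5,(519,236)))
    im.append(cv2.resize(d["color"][v:v+70,u:u+70],(395,395),interpolation=cv2.INTER_CUBIC))
cv2.imwrite("pics/c6.png",np.hstack(im)[:,:,::-1])
E
```

```text
[560.2641946  269.63466067  95.89875894] [-0.03796459  0.38510274 -1.39676149] [-3.14156563e+00  2.36422727e-04  6.99705898e-01]
side z top 246.8102525634721
(array([516.2, 237. ]), np.float64(0.2))
top z top 128.41587832815662
(array([520.4, 235.6]), np.float64(0.9))
```

View pics/c6.png

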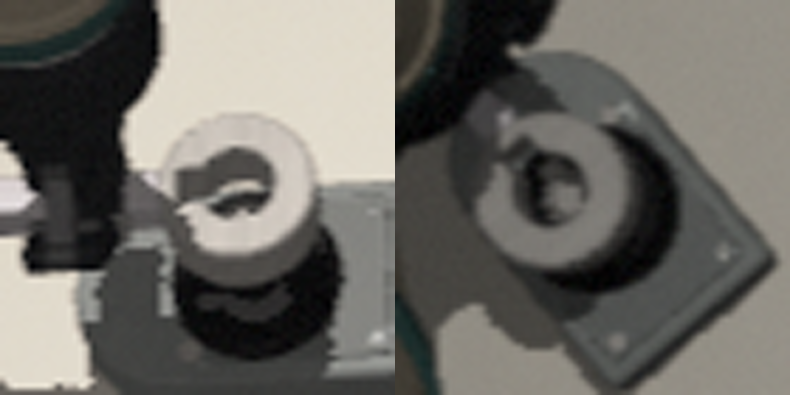

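The left crop shows the hub above the collar, bore centre about (240,185). The right crop shows the shaft tip inside the bore at about (560,195). I nudge slightly and lower gently.

Call:
step_arm(
  plan=[
    {"dx": 0.001,"dy": 0.004,"dz": 0,"ax": 0,"ay": 0,"az": 0,"gripper": 0},
    {"dx": 0,"dy": 0,"dz": 0.015,"ax": 0,"ay": 0,"az": 0,"gripper": 0},
    {"dx": 0,"dy": 0,"dz": 0.015,"ax": 0,"ay": 0,"az": 0,"gripper": 0},
    {"dx": 0,"dy": 0,"dz": 0.015,"ax": 0,"ay": 0,"az": 0,"gripper": 0},
    {"dx": 0,"dy": 0,"dz": 0,"ax": 0,"ay": 0,"az": 0,"gripper": 0},
  ],
)

```text
clock: 10.78
eef_pos: [560.9, 268.7, 82.0]
tool_rot: [-3.141, 0.001, 0.7]
force: [0.4, 0.9, -2.3]
width: 14.8
gripper_force: 59.3
```

Call:
step_arm(
  plan=[
    {"dx": 0,"dy": 0,"dz": 0.01,"ax": 0,"ay": 0,"az": 0,"gripper": 0},
    {"dx": 0,"dy": 0,"dz": 0.01,"ax": 0,"ay": 0,"az": 0,"gripper": 0},
    {"dx": 0,"dy": 0,"dz": 0.01,"ax": 0,"ay": 0,"az": 0,"gripper": 0},
    {"dx": 0,"dy": 0,"dz": 0,"ax": 0,"ay": 0,"az": 0,"gripper": 0},
  ],
)

```text
clock: 11.28
eef_pos: [561.1, 268.7, 73.3]
tool_rot: [-3.141, 0.001, 0.7]
force: [1.1, 0.2, -2.3]
width: 14.4
gripper_force: 59.3
```

Call:
step_arm(
  plan=[
    {"dx": 0,"dy": 0,"dz": 0.015,"ax": 0,"ay": 0,"az": 0,"gripper": 0},
    {"dx": 0,"dy": 0,"dz": 0.015,"ax": 0,"ay": 0,"az": 0,"gripper": 0},
    {"dx": 0,"dy": 0,"dz": 0.013,"ax": 0,"ay": 0,"az": 0,"gripper": 0},
    {"dx": 0,"dy": 0,"dz": 0,"ax": 0,"ay": 0,"az": 0,"gripper": 0},
  ],
)

```text
clock: 11.78
eef_pos: [561.0, 268.7, 60.2]
tool_rot: [-3.141, 0.001, 0.7]
force: [0.3, -1.0, -2.2]
width: 14.9
gripper_force: 59.3
```

Call:
step_arm(
  plan=[
    {"dx": 0,"dy": 0,"dz": 0.007,"ax": 0,"ay": 0,"az": 0,"gripper": 0},
    {"dx": 0,"dy": 0,"dz": 0.007,"ax": 0,"ay": 0,"az": 0,"gripper": 0},
    {"dx": 0,"dy": 0,"dz": 0.003,"ax": 0,"ay": 0,"az": 0,"gripper": 0},
    {"dx": 0,"dy": 0,"dz": 0,"ax": 0,"ay": 0,"az": 0,"gripper": 0},
  ],
)

```text
clock: 12.28
eef_pos: [561.3, 268.8, 55.6]
tool_rot: [-3.142, 0.0, 0.7]
force: [0.2, -0.1, -1.9]
width: 14.7
gripper_force: 59.3
```

Call:
step_arm(
  plan=[
    {"dx": 0,"dy": 0,"dz": 0.003,"ax": 0,"ay": 0,"az": 0,"gripper": 0},
    {"dx": 0,"dy": 0,"dz": 0.002,"ax": 0,"ay": 0,"az": 0,"gripper": 0},
    {"dx": 0,"dy": 0,"dz": 0,"ax": 0,"ay": 0,"az": 0,"gripper": 0},
  ],
)

```text
clock: 12.65
eef_pos: [561.4, 268.9, 54.5]
tool_rot: [3.142, -0.0, 0.7]
force: [-0.9, 0.3, 1.5]
width: 14.6
gripper_force: 59.8
```

Contact shows at the seat height. I release and retreat.

Call:
step_arm(
  plan=[
    {"dx": 0,"dy": 0,"dz": 0,"ax": 0,"ay": 0,"az": 0,"gripper": 0.5},
    {"dx": 0,"dy": 0,"dz": 0,"ax": 0,"ay": 0,"az": 0,"gripper": 1},
    {"dx": 0,"dy": 0,"dz": 0,"ax": 0,"ay": 0,"az": 0,"gripper": 1},
    {"dx": 0,"dy": 0,"dz": 0,"ax": 0,"ay": 0,"az": 0,"gripper": 1},
    {"dx": 0,"dy": 0,"dz": -0.05,"ax": 0,"ay": 0,"az": 0,"gripper": 1},
    {"dx": 0,"dy": 0,"dz": -0.12,"ax": 0,"ay": 0,"az": 0,"gripper": 1},
    {"dx": 0,"dy": 0,"dz": -0.12,"ax": 0,"ay": 0,"az": 0,"gripper": 1},
    {"dx": 0,"dy": 0,"dz": -0.12,"ax": 0,"ay": 0,"az": 0,"gripper": 1},
    {"dx": 0,"dy": 0.12,"dz": 0,"ax": 0,"ay": 0,"az": 0,"gripper": 1},
    {"dx": 0,"dy": 0.12,"dz": 0,"ax": 0,"ay": 0,"az": 0,"gripper": 1},
    {"dx": 0,"dy": 0.12,"dz": 0,"ax": 0,"ay": 0,"az": 0,"gripper": 1},
    {"dx": 0,"dy": 0,"dz": 0,"ax": 0,"ay": 0,"az": 0,"gripper": 1},
  ],
)

```text
clock: 14.15
eef_pos: [633.2, 181.8, 178.2]
tool_rot: [3.138, -0.001, 0.694]
force: [-0.6, 0.1, -0.4]
width: 85.4
gripper_force: 0.0
```

```bash
python3 - <<'E'
from m3 import *
im=[]
for n,u,v in(("side",150,240),("top",135,165)):
    d=grab(n); W=pts(d); g=d["color"].mean(2)
    th=np.radians(40);X=W[...,:2]-np.array([519,236]);t=X@[np.cos(th),np.sin(th)];p=X@[-np.sin(th),np.cos(th)]
    H=(np.hypot(t,p)>17)&(np.hypot(t,p)<27)&(g>85)&(W[...,2]>70)&(W[...,2]<110);A=(t>40)&(t<95)&(abs(p)<6)&(g>85)&(W[...,2]>70)&(W[...,2]<110)
    k1=H&(t<-5); print(n,"hub z",H.sum(),np.median(W[H][:,2]) if H.any() else'',"back",np.median(W[k1][:,2]) if k1.any() else'',"arm z",A.sum(),np.median(W[A][:,2]) if A.any() else '')
    im.append(cv2.resize(d["color"][v:v+90,u:u+90],(395,395),interpolation=cv2.INTER_CUBIC))
cv2.imwrite("pics/c7.png",np.hstack(im)[:,:,::-1]); print(ctrl.read_state()["clock"])
E
```

```text
side hub z 80 88.16776989690459 back 88.10823835548842 arm z 139 88.03033215589699
top hub z 0  back  arm z 0 
14.25
```

View pics/c7.png

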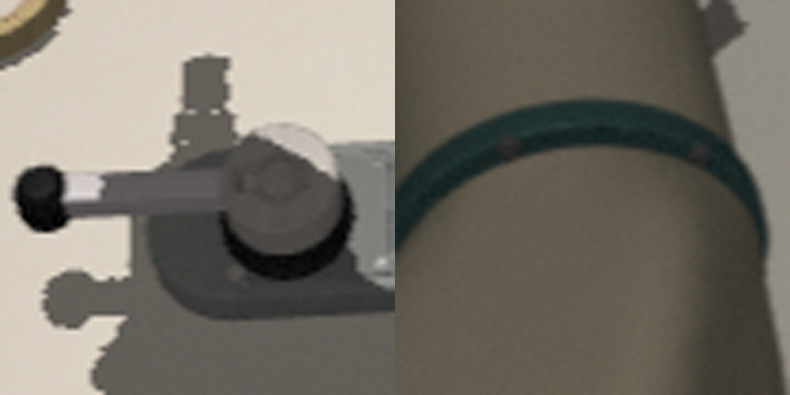

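The left crop shows the lever on the collar, with the shaft in the bore at (275,180) and the arm pointing over the nose. Hub and arm tops both read z=88, the seated height (60+28), so it is level. The gripper is clear.

```bash
python3 -c "
from cell import ctrl
print(ctrl.finish_job())"
```

```text
the job is handed in; nothing more can be done
None
```

The keyed lever is on the clamp unit with its keyway over the key and its hub flat on the collar (hub and arm tops both at z = 88 mm); it is released, the other lever was not touched, and the job is handed in.

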